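# Stand the splash shield back up in front of the flow cell

### The job

The amber splash shield has fallen on its back in front of the low flow-cell unit. Without picking it up, push it by its yellow rail so that it swings back up onto its base, then push it along the bench until the back of the shield is flush against the front of the unit, about centred on the round black port. Leave everything else on the bench as it stands.

Things in the scene. Friction and masses are not known exactly. Their poses are not given: they have to be found in the camera images.
- shield: loose L-shaped splash shield, 140 mm wide, 0.4 to 0.63 kg: aluminium base plate 70 mm deep, 8 mm thick; amber panel 5 mm thick along the base's back edge, top 120 mm above the underside; yellow rail on the front edge. Origin: middle of the heel (lower back edge), at bench height both fallen and standing. Axes when standing: z up, x from rail to panel (base spans x -70 to 0 mm), y across
- shield_left (a point): end of the shield's heel at its y = +70 mm. The shield starts on its back: panel flat on the bench, pointing roughly at the flow-cell unit and 20 mm or more short of it (shield's z axis level), base plate on edge, 70 mm tall, underside roughly towards the robot, yellow rail on top
- shield_right (a point): end of the shield's heel at its y = -70 mm. Pushed at the rail, 1.5 to 2.5 N away from the panel, the fallen shield swings about its heel; turned past roughly 35 degrees it drops onto its base by itself. Standing, it slides on the bench under a few newtons
- shield_rail (a point): middle of the outer (front) face of the yellow rail, 17 mm above the underside; push this face to slide the standing shield. The rail is 140 mm long, 12 mm thick, and its top is 26 mm above the underside. Fallen, the rail lies 58 to 70 mm above the bench and its inner face, 26 mm from the underside, overhangs the panel: push there to stand it up
- cell: flow-cell unit, fixed: off-white low box 160 mm deep, 240 mm wide, 75 mm high. Origin at bench height under the middle of its flat front face; x points into the unit, away from the robot, y along the face, z up. A round black port 42 mm across is in the middle of the face; a red mark on the top edge shows the same middle.
- solvent: bystander: clear bottle, blue cap, 72 mm across, 170 mm tall; origin under its middle
- reagent: bystander: small amber jar, white cap, 52 mm across, 90 mm tall; origin under its middle
- rack: bystander: blue vial rack with eight small black-capped vials, 100 x 50 mm, 48 mm tall; origin under its middle
- beaker: bystander: empty glass beaker, 66 mm across, 80 mm tall; origin under its middle
- vial: bystander: one amber vial with white cap, 22 mm across, 45 mm tall; origin under its middle
- wrench: bystander: steel wrench 130 mm long lying on the bench; origin under its middle
There are look-alikes about, which are no part of the job. There is more than one size of the shield; the job needs the largest.

How it is judged:
By the outcome, as a careful person would: the job done as asked, in the order asked, and still so for the second after the job is handed in, with the robot touching nothing.
It also fails if it takes over 59 s, if anything falls off the work surface, if the arm or the gripper's body presses on something with over 40 N, if the wrist force passes 120 N, or if a joint passes its speed limit or range.

### The arm

A 6-joint arm with a two-finger parallel gripper is mounted at the origin on the work surface. World frame = base frame: x ahead of the robot, y to its left, z up, the work surface at z = 0. Lengths are in mm, angles in rad, forces in N, time in s.
With the tool pointing down it reaches from about 350 to 725 mm from the base axis. Payload 6 kg.
Tool frame: the origin (TCP) lies on the mounting face of the last link; the fingertips stand 173 mm ahead of it and the grasp point (between the pads) lies 155 mm ahead of it; z points along the fingers, y is the line along which they close (so a half turn about z gives the same grasp; the last joint's range is limited). The gripper opens to 85 mm and grips with 20 to 120 N. Pads are 22 mm wide; open, the fingers measure 114 mm over their backs; the gripper's body (76 mm by 85 mm) begins 54 mm behind the grasp point. The pads swing forward as they close: fully open they stand 13 mm farther back than shut.
Start: joints at [-0.817, 0.04, 0.085, 0, -1.615, -0.334], TCP at [244.565, -547.889, 404.661] pointing down, gripper open.
Joint ranges: [-2.56, 2.56], [-1.29, 2.01], [-1.08, 1.49], [-3.29, 1.98], [-2.81, -0.18], [-2.99, 2.99]. Speed limits (rad/s): [2.57, 2.57, 3.01, 3.14, 3.14, 3.14].

### API

Orientations are given as a unit quaternion [w, x, y, z].
In Python, from cell import robot gives the robot as it stands. Calls block until the motion is done:
- robot.goto(position, orientation): joint-space move of the TCP to a pose.
- robot.move_l(position, rot=None, feed=150): straight line of the TCP; rot=None keeps the orientation; feed is the mean speed in mm/s.
- robot.movej(angles): joint-space move.
- robot.command_gripper(opening, squeeze=None): opening from 0.0 (shut) to 1.0 (fully open); squeeze is the grip in N (None keeps the last); returns when the fingers have stopped.
- robot.pause(seconds).
- robot.solve_ik(position, orientation): joint angles nearest the present ones, or None.
- robot.camera(name): name is "scene" or "top" or "wrist"; returns a dict with "pixels" (420x560x3 uint8, red, green, blue), "K" (3x3 intrinsics, pixels), "xyz" and "attitude" of the camera in the world. Camera axes: x right, y down, z forward; pixel columns grow to the right and rows downward; lengths in mm; the calibration is good to about 2 mm. A picture is of the moment at which its call begins. There is no depth.
A pose or a line that the arm cannot do raises robot.PlanningError and nothing moves.
- robot.close_job(): hands the job in; it is judged then, once.
Trained networks look in a picture, given as the dict that the camera call returned (one of the last four; its "shot" number tells which), for a name from the list of things; names that differ only in an ending like _2 or _b are one class to them, and where a whole thing is asked for, a point or a joint stands for the part that bears it (a point fixed in the world has none). Each returns a list of dicts, best first, with "confidence" (0 to 1); they miss things now and then, are a little off and sometimes report something else, mostly with a low value. They report only what shows in the picture. A call takes as long as a camera call. They do not tell look-alikes from the thing itself.
- robot.boxes_of(picture, query): "rect" ([centre column, centre row, width, height] in pixels, round what is visible of it).
- robot.tip_of(picture, query): "xy" ([column, row] in pixels: a listed point, or the origin of a listed thing).
Readings, each from a call of its own:
- robot.current_time_s(): time.
- robot.current_q(): joint angles.
- robot.current_qd(): joint speeds.
- robot.current_tau(): joint torques, N m.
- robot.current_position(): TCP position.
- robot.current_ee_rot(): TCP orientation.
- robot.current_wrist_force(): force on the tool from outside, world axes, zero at the start.
- robot.current_ft_torque(): the same for the moment, N m.
- robot.current_width(): opening from 0.0 (shut) to 1.0 (fully open).
- robot.current_grip_force(): force on a finger pad.
Only numpy, scipy, OpenCV 4.12 (cv2) and the standard library are available. Lean on these libraries where they do the work, as an engineer would, in place of code of your own. Each camera call takes 0.05 s, during which the arm holds its last target. There are 200 camera calls.

## Working session

There is one attempt and no reset: what is moved stays moved. The work goes in short steps, each a Python script; the robot and the scene stay as the last script left them, time stands still between calls to the robot, and variables do not carry over. Pictures are saved under pics/ and viewed, at most 10 in all, crops included, and the job is handed in when it is done.

```bash
ls; mkdir -p pics; cat > h.py <<'E'
import numpy as np, cv2
from scipy.spatial.transform import Rotation as R
from cell import robot
def rot(q): q=np.array(q,float); return R.from_quat(q[[1,2,3,0]]).as_matrix() if q.shape==(4,) else q
def save(p,n): cv2.imwrite('pics/'+n,cv2.cvtColor(p['pixels'],cv2.COLOR_RGB2BGR))
def ray(p,uv):
    d=rot(p['attitude'])@np.linalg.inv(np.array(p['K']))@np.array([uv[0],uv[1],1.]); return np.array(p['xyz'],float),d
def onz(p,uv,z=0):
    o,d=ray(p,uv); return o+d*(z-o[2])/d[2]
def proj(p,X):
    c=np.array(p['K'])@(rot(p['attitude']).T@(np.array(X,float)-np.array(p['xyz']))); return c[:2]/c[2]
def tri(obs):
    A=np.zeros((3,3));b=np.zeros(3)
    for p,uv in obs:
        o,d=ray(p,uv);d=d/np.linalg.norm(d);M=np.eye(3)-np.outer(d,d);A+=M;b+=M@o
    return np.linalg.solve(A,b)
E
python3 - <<'E'
from h import *
np.set_printoptions(precision=1,suppress=True)
t=robot.camera('top');s=robot.camera('scene');save(t,'top0.png');save(s,'scene0.png')
print(t['attitude'],t['xyz'],s['xyz'])
for q in ['shield','shield_left','shield_right','shield_rail','cell','solvent','reagent','rack','beaker','vial','wrench']:
    for n,p in(('t',t),('s',s)):
        for r in robot.tip_of(p,q)[:4]: print(q,n,round(r['confidence'],2),np.array(r['xy']),onz(p,r['xy'],0)[:2])
print(robot.current_time_s(), robot.current_ee_rot())
E
```

```text
pics
[-0.   0.7 -0.7 -0. ] [479.2  20.  989.8] [1481.2  372.   986.3]
shield t 0.82 [216.2 285.6] [315.4 218.2]
shield t 0.64 [263.3 208. ] [516.2 102.7]
shield t 0.57 [184.4 248.4] [407.9 303.2]
shield s 0.97 [359.9 190.5] [310.1 213.6]
shield s 0.94 [390.4 223.5] [419.8 318.6]
shield s 0.71 [299.  228.2] [508.9  91.7]
shield_left t 0.96 [163.8 261.1] [373.9 355.6]
shield_left t 0.86 [233.6 288.3] [309.9 173.4]
shield_left t 0.56 [239.2 204.8] [523.1 164.9]
shield_left s 0.9 [343.9 186.1] [304.4 165.7]
shield_left s 0.89 [407.4 216.3] [378.3 357.8]
shield_left s 0.84 [324.5 236.9] [520.3 164. ]
shield_left s 0.37 [223.7 215.5] [ 522.2 -117.3]
shield_right t 0.84 [296.5 213.3] [504.6  17.6]
shield_right t 0.82 [205.1 284.4] [317.6 246.8]
shield_right t 0.78 [194.8 234.9] [443.2 277.4]
shield_right t 0.18 [261.2 147.3] [672.4 112.1]
shield_right s 0.81 [273.8 220.8] [501.7  19.1]
shield_right s 0.57 [376.5 195.9] [319.5 263. ]
shield_rail t 0.89 [169.8 248. ] [407.9 341.2]
shield_rail t 0.88 [209.3 296.9] [286.3 235.1]
shield_rail t 0.74 [267.6 203.6] [527.7  92. ]
shield_rail s 0.97 [298.1 213.9] [456.4  73.5]
shield_rail s 0.8 [394.5 209.6] [361.8 320.4]
shield_rail s 0.75 [362.2 176.2] [244.1 206.8]
cell t 0.86 [260.8 147. ] [673.1 113.2]
cell s 0.73 [287.3 275.7] [674.1 111.5]
solvent t 0.92 [159.7 148.4] [665.2 376.5]
solvent t 0.57 [266.8 203. ] [529.2  94.1]
solvent s 0.62 [395.3 299.2] [667.5 370.4]
reagent t 0.74 [163.4 177.6] [589.3 364.1]
rack t 0.94 [346.6 172.8] [ 610.6 -107.5]
rack s 0.85 [215.6 236.2] [ 601.7 -106.9]
beaker t 0.81 [350.  207.8] [ 521.6 -117.7]
beaker s 0.75 [223.9 214.8] [ 519.4 -117.9]
vial t 0.38 [194.5 171.9] [605.6 283.3]
vial s 0.43 [361.1 272.6] [611.7 279. ]
wrench t 0.61 [332.  257.1] [395.8 -74.6]
wrench s 0.71 [251.1 193. ] [412.1 -79.2]
1.2 [-0.  -0.2  1.   0. ]
```

View pics/top0.png

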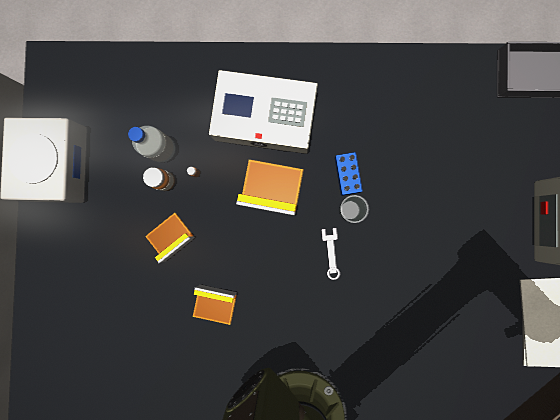

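View pics/scene0.png

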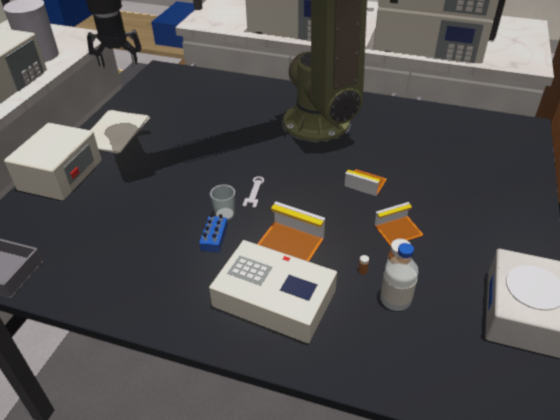

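Top view: the large shield is fallen at about (270,188), with its rail from (238,202) to (296,210). The unit is at (263,110) with its red mark at (259,136), so the shield sits to the right of the port. The two small shields are look-alikes. I'll refine the unit and rail poses from colour blobs.

```bash
cat >> h.py <<'E'
def blob(p,lo,hi,near):
    hsv=cv2.cvtColor(p['pixels'],cv2.COLOR_RGB2HSV); m=cv2.inRange(hsv,lo,hi)
    cs,_=cv2.findContours(m,cv2.RETR_EXTERNAL,cv2.CHAIN_APPROX_NONE)
    cs=[c for c in cs if len(c)>3 and np.hypot(*(c.reshape(-1,2).mean(0)-near))<45]
    return max(cs,key=cv2.contourArea).reshape(-1,2)
Y=((24,150,120),(34,255,255)); RED=((0,190,120),(5,255,255)); W=((0,0,165),(180,50,255))
E
python3 - <<'E'
from h import *
np.set_printoptions(precision=1,suppress=True)
t=robot.camera('top');s=robot.camera('scene')
box=cv2.boxPoints(cv2.minAreaRect(blob(t,*Y,(267,205)))); print('rail top z70',[onz(t,b,70)[:2] for b in box])
box=cv2.boxPoints(cv2.minAreaRect(blob(t,*W,(263,110)))); print('cell top z75',[onz(t,b,75)[:2] for b in box])
rt=blob(t,*RED,(259,136)); rs=blob(s,*RED,(286,258)); print(rt.mean(0),rs.mean(0),'red',tri([(t,rt.mean(0)),(s,rs.mean(0))]))
for n,p in(('t',t),('s',s)):
    for q in('cell','shield_rail'):
        for r in robot.tip_of(p,q)[:1]: print(n,q,r['xy'],r['confidence'])
    print([np.round(b,1) for b in [proj(p,(538,90,70)),proj(p,(673,112,0)),proj(p,(671,112,75))]])
E
```

```text
rail top z70 [array([530.8, 160.6]), array([547., 158.]), array([524.1,  19.7]), array([508. ,  22.3])]
cell top z75 [array([686.8, 233. ]), array([845.7, 215.6]), array([814.4, -23.1]), array([657.4,  -4.7])]
[258.4 135.6] [286. 258.] red [685.7 112.5  75. ]
t cell [259.1, 147.3] 0.79
t shield_rail [173.3, 247.6] 0.92
[array([266.4, 197.8]), array([261.2, 147.1]), array([258.5, 141.7])]
s shield_rail [394.7, 209.6] 0.95
[array([295.3, 215.8]), array([287.6, 275.4]), array([287.7, 253.5])]
```

The rail's inner face is centred at (536,89) with yaw about -9°. The unit's front is at (672,114) with yaw about -7°. I'll swing the shield up with the shut fingers.

```bash
cat >> h.py <<'E'
def quat(psi,flip=True):
    x=np.array([np.cos(psi),np.sin(psi),0])*(-1 if flip else 1); z=np.array([0,0,-1.]); 
    q=R.from_matrix(np.c_[x,np.cross(z,x),z]).as_quat(); return q[[3,0,1,2]]
def ax(psi): return np.array([np.cos(psi),np.sin(psi),0]),np.array([-np.sin(psi),np.cos(psi),0])
E
python3 - <<'E'
from h import *
np.set_printoptions(precision=1,suppress=True)
psi=np.radians(-9.2);X,Yv=ax(psi);h=np.array([510.3,93,0])
P=lambda x,y,z:h+X*x+Yv*y+[0,0,z]
q=quat(psi)
for f in(True,False): print(robot.solve_ik(P(45,0,400),quat(psi,f)))
robot.command_gripper(0.0)
robot.goto(P(45,0,400),q); robot.move_l(P(45,0,228),feed=200)
robot.move_l(P(38,0,228),feed=30); print(robot.current_wrist_force())
robot.move_l(P(-32,0,228),feed=50); robot.pause(.3); print(robot.current_wrist_force(),robot.current_time_s())
t=robot.camera('top');save(t,'top1.png')
s=robot.camera('scene');save(s,'scene1.png')
E
```

```text
[ 0.5 -0.1 -0.   0.  -1.6 -2.2]
[ 0.5 -0.1 -0.   0.  -1.6  0.9]
[-0.5 -0.4  0.2]
[ 0.7 -0.3  0.1] 8.0083
```

View pics/scene1.png

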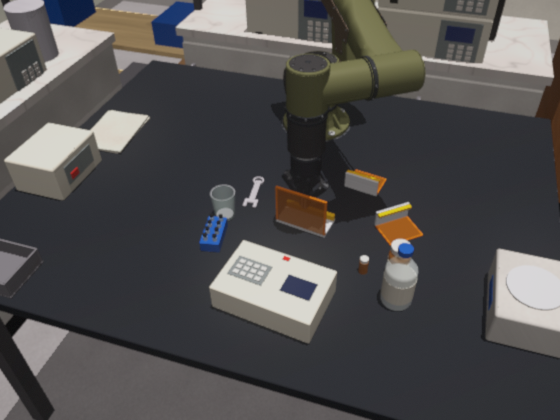

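The shield is standing (panel upright at about (300,210)). I'll lift clear, then measure.

```bash
python3 - <<'E'
from h import *
np.set_printoptions(precision=1,suppress=True)
p=np.array(robot.current_position());robot.move_l(p+[0,0,150],feed=250)
robot.goto([420,-180,400],robot.current_ee_rot())
t=robot.camera('top');save(t,'top2.png');s=robot.camera('scene')
box=cv2.boxPoints(cv2.minAreaRect(blob(t,*Y,(275,225)))); print(box,'rail z26',[onz(t,b,26)[:2] for b in box])
for n,c in(('t',t),('s',s)):
    for q in('shield','shield_left','shield_right','shield_rail'):
        for r in robot.tip_of(c,q)[:3]: print(n,q,round(r['confidence'],2),np.array(r['xy']),onz(c,r['xy'],17 if 'rail' in q else 0)[:2])
print(robot.current_time_s())
E
```

```text
[[233.6 232.5]
 [234.3 228.5]
 [286.5 238. ]
 [285.8 242. ]] rail z26 [array([452.6, 173.3]), array([462.5, 171.8]), array([442.1,  40.9]), array([432.3,  42.5])]
t shield 0.83 [187. 248.] [409.1 296.5]
t shield 0.77 [267.8 208.7] [514.7  91.2]
t shield 0.59 [219.4 288.3] [308.8 209.8]
t shield_left 0.79 [234.1 287.1] [313.  172.2]
t shield_left 0.75 [162.1 257.9] [382.  360.3]
t shield_left 0.62 [239.6 207.8] [515.4 163.7]
t shield_right 0.96 [203.9 286.1] [313.2 249.8]
t shield_right 0.73 [194.9 238.8] [433.2 276.8]
t shield_right 0.62 [295.9 213.9] [503.   19.1]
t shield_rail 0.86 [173.4 248. ] [409.4 326.5]
t shield_rail 0.74 [260.5 237.9] [440.4 106.5]
t shield_rail 0.69 [211.8 296. ] [292.  225.1]
s shield 0.81 [300.  228.4] [508.9  94.5]
s shield 0.75 [358.8 190.9] [312.8 211. ]
s shield 0.63 [388.5 218.1] [400.4 310.4]
s shield_left 0.98 [322.6 236.4] [519.9 158.9]
s shield_left 0.71 [403.1 214.2] [373.4 345.5]
s shield_left 0.6 [344.6 189.2] [317.4 170.7]
s shield_right 0.94 [271.3 225.4] [520.5  18.5]
s shield_right 0.91 [370.4 224. ] [437.4 268.3]
s shield_right 0.64 [374.4 196. ] [321.7 257.5]
s shield_rail 0.74 [393.3 209.2] [380.5 317.9]
s shield_rail 0.62 [287.2 276.1] [689.3 116.2]
s shield_rail 0.59 [361.7 176.4] [266.7 208.5]
10.4583
```

View pics/top2.png

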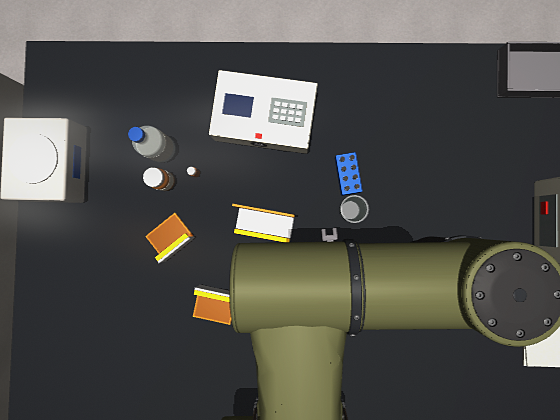

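The shield stands at heel ≈(509,93), yaw ≈-9°, about 40 mm to the right of the port axis. I'll push it sideways on its end first, with the tool squared to the unit.

```bash
cat >> h.py <<'E'
PC=np.radians(-6.9);XC,YC=ax(PC);C0=np.array([672,114,0.])
C=lambda x,y,z:C0+XC*x+YC*y+[0,0,z]
def best(pos,psi):
    return min((quat(psi,f) for f in(True,False)),key=lambda q:abs(robot.solve_ik(pos,q)[5]) if robot.solve_ik(pos,q) is not None else 9)
E
python3 - <<'E'
from h import *
np.set_printoptions(precision=1,suppress=True)
q=best(C(-194,-112,380),PC+np.pi/2)
robot.command_gripper(0.55)
robot.goto(C(-194,-153,380),q);print(robot.current_q())
robot.move_l(C(-194,-153,177),feed=200); print(robot.current_wrist_force())
robot.move_l(C(-194,-118,177),feed=80)
robot.move_l(C(-194,-100,177),feed=40);print(robot.current_wrist_force())
robot.move_l(C(-194,-81,177),feed=40);print(robot.current_wrist_force(),robot.current_time_s())
s=robot.camera('scene');save(s,'scene3.png')
robot.move_l(C(-194,-130,177),feed=150);robot.move_l(C(-194,-140,380),feed=300)
robot.goto([300,-300,400],quat(PC))
t=robot.camera('top');save(t,'top3.png')
b=cv2.boxPoints(cv2.minAreaRect(blob(t,*Y,(254,230))));W2=np.array([onz(t,x,26) for x in b])-C0
print(b,'cellframe',np.c_[W2@XC,W2@YC],robot.current_time_s())
E
```

```text
[ 0.4 -0.3 -0.3  0.  -1.6 -0.5]
[ 0.5 -0.1  1.3]
[-1.5  1.3 -0.9]
[-1.   0.1 -0.5] 15.0833
[[218.7 233.1]
 [219.1 229.1]
 [274.3 234.9]
 [273.9 238.9]] cellframe [[-231.8   69.3]
 [-221.9   69.7]
 [-216.3  -69. ]
 [-226.1  -69.4]] 17.7667
```

View pics/top3.png

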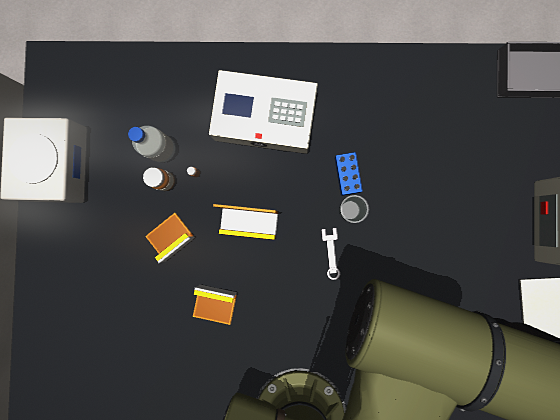

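The shield is now centred laterally, with about 2° of yaw left that the open fingers will square off. Next I'll push it to the unit.

```bash
python3 - <<'E'
from h import *
np.set_printoptions(precision=1,suppress=True)
robot.command_gripper(1.0)
q=best(C(-262,0,360),PC)
robot.goto(C(-262,0,380),q);robot.move_l(C(-262,0,167),feed=200)
robot.move_l(C(-240,0,167),feed=60);f0=np.array(robot.current_wrist_force())@XC
robot.move_l(C(-92,0,167),feed=50);print(f0,np.array(robot.current_wrist_force())@XC)
x=-92
while x<-66:
    x+=1.5;robot.move_l(C(x,0,167),feed=20);f=np.array(robot.current_wrist_force())@XC;print(x,round(f,1),end=' ')
    if f<-12: break
robot.pause(.3);print(np.array(robot.current_wrist_force())@XC,robot.current_time_s())
w=robot.camera('wrist');save(w,'w4.png')
E
```

```text
-0.18233515633346564 -6.182334293246857
-90.5 -3.6 -89.0 -2.9 -87.5 -3.6 -86.0 -3.0 -84.5 -3.8 -83.0 -3.7 -81.5 -2.9 -80.0 -10.1 -78.5 -19.2 -18.63669769208023 27.3917
```

Contact at x≈-80, as predicted. I'll back off, lift and verify.

```bash
python3 - <<'E'
from h import *
np.set_printoptions(precision=1,suppress=True)
robot.move_l(C(-130,0,167),feed=100);robot.move_l(C(-130,0,380),feed=250)
robot.goto([300,-300,400],quat(PC))
t=robot.camera('top');s=robot.camera('scene')
b=cv2.boxPoints(cv2.minAreaRect(blob(t,*Y,(250,175))));W2=np.array([onz(t,x,26) for x in b])-C0
print('cellframe',np.c_[W2@XC,W2@YC],robot.current_time_s())
a=np.hstack([cv2.resize(p['pixels'][r0:r0+150,c0:c0+200],None,fx=2,fy=2,interpolation=2) for p,r0,c0 in((t,60,150),(s,170,200))])
cv2.imwrite('pics/end.png',a[:,:,::-1])
E
```

```text
cellframe [[-69.4  68.8]
 [-59.1  68.9]
 [-59.5 -69.3]
 [-69.7 -69.3]] 31.1417
```

View pics/end.png

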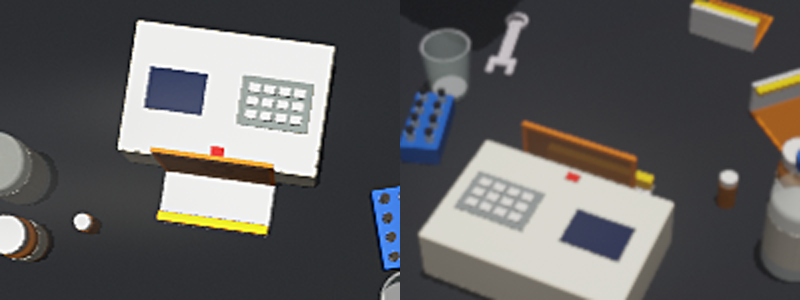

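The shield stands flush against the unit's front. Its rail is centred at y≈0 in the unit's frame, the yaw is within 0.2°, and nothing else has moved.

```bash
python3 -c "
from h import *
print(robot.close_job())"
```

```text
the job is handed in; nothing more can be done
None
```

I pushed the largest shield up onto its base by its rail and slid it flush against the front of the unit, centred on the port. I handed the job in at about 31 s with nothing else on the bench visibly moved.

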